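# Settle the proud parts in the case and shut its lid

### The arm

A 6-joint arm with a two-finger parallel gripper is mounted at the origin on the work surface. World frame = base frame: x ahead of the robot, y to its left, z up, the work surface at z = 0. Lengths are in m, angles in degrees, forces in N, time in s.
With the tool pointing down it reaches from about 0.35 to 0.875 m from the base axis. Payload 4.2 kg.
Tool frame: the origin (TCP) lies midway between the tips of the shut fingers; the grasp point (between the pads) lies 19 mm behind it; z points along the fingers, y is the line along which they close (so a half turn about z gives the same grasp; the last joint's range is limited). The gripper opens to 87 mm and grips with 3 to 60 N. Pads are 19 mm wide; open, the fingers measure 117 mm over their backs; the gripper's body (75 mm by 190 mm) begins 51 mm behind the grasp point.
Start: joints at [84.947, 22.042, 0.453, 0, -68.411, -14.817], TCP at [0.212, 0.588, 0.223] pointing down, gripper open.
Joint ranges: [-179.83, 179.83], [-69.29, 118.12], [-61.27, 80.66], [-181.25, 117.63], [-171.15, -9.14], [-177.46, 177.46]. Speed limits (degrees/s): [159.86, 159.86, 180, 180, 180, 180].

### API

Orientations are given as [roll, pitch, yaw] about the fixed x, y, z axes, in that order (R = Rz(yaw) Ry(pitch) Rx(roll)).
In Python, from workcell import env gives the robot as it stands. Calls block until the motion is done:
- env.goto(position, orientation): joint-space move of the TCP to a pose.
- env.move_straight(position, rotation=None, rate=0.15, force_limit=None): straight line of the TCP; rotation=None keeps the orientation; rate is the mean speed in m/s. With force_limit (N) it stops when the force on the tool has changed by that much, and returns True; else False.
- env.set_joints(angles): joint-space move.
- env.gripper_to(opening, grasp_force=None): opening from 0.0 (shut) to 1.0 (fully open); grasp_force is the grip in N (None keeps the last); returns when the fingers have stopped.
- env.dwell(seconds).
- env.inverse_kinematics(position, orientation): joint angles nearest the present ones, or None.
- env.read_state(): the state.
- env.grab_frame(name): name is "side" or "top" or "wrist"; returns a dict with "image" (420x560x3 uint8, blue, green, red), "fx", "fy", "cx", "cy" (pixels), "D" ([k1, k2, p1, p2, k3] as OpenCV has them; the pictures are not rectified), "position" and "orientation" of the camera in the world. Camera axes: x right, y up, looking along -z (the intrinsics and any distortion apply to the point x, -y, -z); pixel columns grow to the right and rows downward; lengths in m; the calibration is good to about 2 mm. A picture is of the moment at which its call begins. There is no depth.
A pose or a line that the arm cannot do raises env.Unreachable and nothing moves.
- env.close_job(): hands the job in; it is judged then, once.
Trained networks look in a picture, given as the dict that the camera call returned (one of the last four; its "shot" number tells which), for a name from the list of things; names that differ only in an ending like _2 or _b are one class to them, and where a whole thing is asked for, a point or a joint stands for the part that bears it (a point fixed in the world has none). Each returns a list of dicts, best first, with "score" (0 to 1); they miss things now and then, are a little off and sometimes report something else, mostly with a low value. They report only what shows in the picture. A call takes as long as a camera call.
- env.search_frame(picture, thing): "xyz" ([x, y, z] in m, in world coordinates, good to about 4 mm: the middle of the surface that is visible of it).
- env.trace(picture, thing): "mask" (420x560 bool, what is visible of it).
The state is a dict: "clock": time; "joint_positions": joint angles; "qvel": joint speeds; "joint_torque": joint torques, N m; "position": TCP position; "tool_rot": TCP orientation; "force": force on the tool from outside, world axes, zero at the start; "wrist_torque": the same for the moment, N m; "opening": opening from 0.0 (shut) to 1.0 (fully open); "finger_force": force on a finger pad.
Only numpy, scipy, OpenCV 4.12 (cv2) and the standard library are available. Lean on these libraries where they do the work, as an engineer would, in place of code of your own. Each camera call takes 0.05 s, during which the arm holds its last target. There are 200 camera calls.

### The job

Pack the grey parts case on the bench so that it shuts: the bar that is propped on the rim must go down flat into its bay against the sprung end plate, and the sleeve that stands on its end must lie flat in its bay. Only when both lie below the rim, swing the lid fully shut. Push and press the bar gently, do not force it, and leave the spanner in the case and the other things on the bench alone.

Things in the scene. Friction and masses are not known exactly. Their poses are not given: they have to be found in the camera images.
- case: Grey open steel case fixed to the bench, outside 178 (x) by 188 (y) by 64 mm high, walls and floor 4 mm; origin at the centre of its underside. Two dividers 4 mm thick, 55 mm high, along y make three bays at x = -58, 0 and +58 mm, each 54 mm wide, 180 mm long inside. +y points away from the robot within 22 degrees: the near end wall is at y = -94 to -90 mm. Lid hinged on the +x wall
- case_rim (a point): The middle of the top edge of the case's near (-y) end wall, 64 mm above the bench. The bays at x = -58 and 0 hold the bar and the sleeve, either way round; the one at x = +58 holds a spanner, already packed
- plate0_face (a point): Middle of the top edge of the near face of the sprung steel end plate in the bay at x = -58, 48 mm wide, 45 mm high; untouched, the face stands at y = +54.5 mm. It can be pushed towards +y by 14 mm, to a hard stop; 1.5 N starts it, 5.7 N holds it at the stop
- plate1_face (a point): The same point of the like sprung plate in the bay at x = 0
- bar: Aluminium bar 150 (y) by 40 (x) by 36 mm (z), about 0.6 kg. Origin on the middle line of its underside, 48 mm from its near end; y runs along it to its far end (foot), z out of its top face. At the start it lies along its bay tilted 26 degrees: foot on the floor about 7 mm short of the sprung plate, near part resting on the near wall's rim
- bar_end (a point): Middle of the underside edge of the bar's near, raised end; at the start 13 mm outside the inner face of the near wall. The bar must be pushed 13 to 20 mm along its bay, against the sprung plate, until this end clears the rim, and brought down inside the wall while still held off by the push (let go too soon, it springs back onto the rim); then press it flat
- bar_foot (a point): Middle of the underside edge of the bar's far end (foot)
- sleeve: Dark steel tube 46 mm outside, 30 mm inside diameter, 88 mm long, about 0.45 kg; origin at the centre of its lower end, z along its axis (up at the start). It starts upright in the other one of the two bays, its axis 30 mm from the inner face of the near end wall, so that it stands 28 mm above the rim; there is room to tip it over along the bay towards the far end
- sleeve_mid (a point): The middle of the sleeve, on its axis
- lid (a joint): Angle of the lid: 0 shut, about 1.6 to 1.9 rad (standing up, past vertical) at the start. The lid is a flat steel panel 178 by 188 mm, 5 mm thick, 0.3 kg, with two 2 mm ribs on its outside; its hinge is stiff (about 0.4 N m) so that it stays where it is left; it stops at shut on the rim and at 1.95 rad
- lid_hinge (a point): The middle of the hinge axis (along the case's y), at x = +89, z = 64.5 mm in the case's frame; the lid's under face goes through the axis
- lid_tab (a point): Middle of the outer face of the steel tab, 22 by 60 by 5 mm, that sticks out of the middle of the lid's free edge, 189 mm from the hinge axis
- spanner: Steel spanner 150 mm long lying in the bay beside the hinge; to be left alone
- spray_can: Spray can, 66 mm diameter, 190 mm high, standing on the bench; origin at the centre of its underside; to be left alone
- hammer: Hammer lying on the bench, origin under it; to be left alone
- hub: Steel hub with a flange of 110 mm diameter, 35 mm high; to be left alone
- oil_jar: Amber glass jar, 70 mm diameter, 100 mm high; to be left alone
- carton: Closed cardboard carton 110 by 75 by 50 mm; to be left alone
- tape: Roll of black tape, 100 mm diameter, 25 mm high, lying flat; to be left alone

How it is judged:
By the outcome, as a careful person would: the job done as asked, in the order asked, and still so for the second after the job is handed in, with the robot touching nothing.
It also fails if it takes over 64 s, if anything falls off the work surface, if the arm or the gripper's body presses on something with over 40 N, if the wrist force passes 120 N, or if a joint passes its speed limit or range.

## Working session

There is one attempt and no reset: what is moved stays moved. The work goes in short steps, each a Python script; the robot and the scene stay as the last script left them, time stands still between calls to the robot, and variables do not carry over. Pictures are saved under pics/ and viewed, at most 10 in all, crops included, and the job is handed in when it is done.

```bash
ls; mkdir -p pics; python3 - <<'E'
from workcell import env
import cv2,numpy as np
ims=[]
for c in ["side","top"]:
    f=env.grab_frame(c); ims.append(f["image"])
    print(c,f["position"],f["orientation"],f["fx"],f["D"])
    for t in ["case","case_rim","plate0_face","plate1_face","bar","bar_end","bar_foot","sleeve","sleeve_mid","lid","lid_hinge","lid_tab","spanner"]:
        try: r=env.search_frame(f,t)
        except Exception as e: print(t,e); continue
        print(t,[(np.round(d["xyz"],3).tolist(),round(d["score"],2)) for d in r[:2]])
for c,i in zip(["side","top"],ims): cv2.imwrite(f"pics/{c}0.png",i)
s=env.read_state();print(s["clock"],s["position"],s["tool_rot"])
E
```

```text
pics
workcell.py
side [-0.08405295 -0.40850634  1.07079271] [ 35.04475483   0.71546397 -57.0655556 ] 381.7981289764737 [-0.00333916  0.          0.          0.          0.        ]
case [([0.544, 0.041, 0.049], 0.65)]
case_rim [([0.546, 0.041, 0.047], 0.62)]
plate0_face [([0.616, 0.133, 0.042], 0.43)]
plate1_face []
bar [([0.508, 0.134, 0.079], 0.68), ([0.524, -0.039, 0.178], 0.44)]
bar_end []
bar_foot [([0.508, 0.136, 0.074], 0.83), ([0.617, 0.346, 0.128], 0.4)]
sleeve [([0.492, 0.083, 0.085], 0.68)]
sleeve_mid [([0.511, 0.133, 0.076], 0.73), ([0.488, 0.085, 0.083], 0.71)]
lid []
lid_hinge [([0.527, -0.042, 0.18], 0.79)]
lid_tab [([0.527, -0.043, 0.174], 0.76)]
spanner [([0.524, -0.041, 0.176], 0.6)]
top [ 0.23166442 -0.0094899   1.39151767] [ 10.79418735   0.62591297 -90.64730359] 507.2490334685649 [-0.03576076  0.          0.          0.          0.        ]
case [([0.559, 0.04, 0.045], 0.93), ([0.623, 0.351, 0.162], 0.16)]
case_rim [([0.565, 0.04, 0.043], 0.56)]
plate0_face [([0.617, 0.122, 0.038], 0.41)]
plate1_face []
bar [([0.527, 0.14, 0.075], 0.91)]
bar_end [([0.528, 0.137, 0.073], 0.55)]
bar_foot [([0.528, 0.138, 0.07], 0.83)]
sleeve [([0.489, 0.083, 0.09], 0.72)]
sleeve_mid [([0.494, 0.083, 0.082], 0.74)]
lid [([0.529, -0.037, 0.168], 0.84), ([0.322, -0.467, 0.024], 0.69)]
lid_hinge [([0.532, -0.036, 0.167], 0.94)]
lid_tab [([0.527, -0.036, 0.165], 0.86)]
spanner [([0.554, 0.02, 0.01], 0.8)]
1.4 [0.2124051  0.58778542 0.22252337] [ 1.79997584e+02 -1.87665328e-03 -1.98705225e+01]
```

```bash
python3 - <<'E'
import cv2,numpy as np
a=cv2.imread("pics/side0.png");b=cv2.imread("pics/top0.png")
cv2.imwrite("pics/sb.png",cv2.resize(a,(800,600)));cv2.imwrite("pics/tb.png",cv2.resize(b,(800,600)))
E
```

```text
(no output)
```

View pics/sb.png

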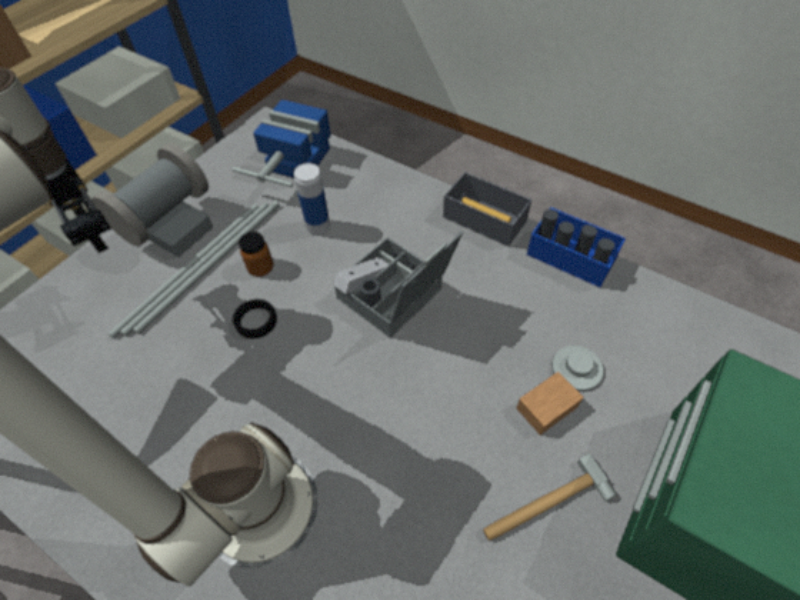

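View pics/tb.png

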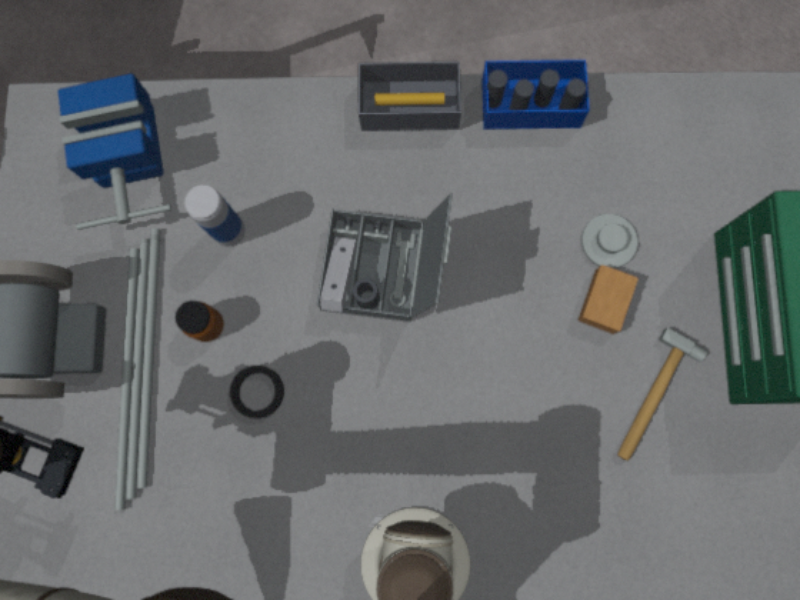

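The top view shows the case at about (385,265), turned about -7°. The bar is in the left bay, the sleeve at (366,292) in the middle, the spanner on the right, and the lid stands at about (440,260). I'll take a closer look with the wrist camera.

```bash
cat > h.py <<'E'
from workcell import env
import cv2,numpy as np
from scipy.spatial.transform import Rotation as R
def project(f,P):
    P=np.atleast_2d(P); Rc=R.from_euler("xyz",f["orientation"],degrees=True).as_matrix()
    q=(P-f["position"])@Rc; q=q*[1,-1,-1]
    K=np.array([[f["fx"],0,f["cx"]],[0,f["fy"],f["cy"]],[0,0,1.]])
    return cv2.projectPoints(q.reshape(-1,1,3),np.zeros(3),np.zeros(3),K,np.array(f["D"]))[0].reshape(-1,2)
def pix2z(f,uv,z):
    K=np.array([[f["fx"],0,f["cx"]],[0,f["fy"],f["cy"]],[0,0,1.]])
    n=cv2.undistortPoints(np.array(uv,float).reshape(-1,1,2),K,np.array(f["D"])).reshape(-1,2)
    d=np.c_[n[:,0],-n[:,1],-np.ones(len(n))]@R.from_euler("xyz",f["orientation"],degrees=True).as_matrix().T
    c=np.array(f["position"]); return c+d*((z-c[2])/d[:,2])[:,None]
E
python3 - <<'E'
from h import *
import pickle
env.goto([0.44,0.10,0.36],[180,0,-7])
f=env.grab_frame("wrist"); pickle.dump(f,open("w1.pkl","wb"))
print(f["position"],f["orientation"],f["fx"])
for t in ["case","bar","sleeve","plate0_face","plate1_face","lid_tab","bar_end","sleeve_mid","lid_hinge","case_rim"]:
    print(t,[(np.round(d["xyz"],3).tolist(),round(d["score"],2)) for d in env.search_frame(f,t)[:2]])
cv2.imwrite("pics/w1.png",cv2.resize(f["image"],(800,600),interpolation=cv2.INTER_CUBIC))
print(env.read_state()["clock"])
E
```

```text
[0.51666276 0.09208289 0.52208222] [-1.64549749e+01 -1.06085314e-02 -9.69416092e+01] 359.5940942529122
case [([0.543, -0.022, 0.103], 0.76)]
bar [([0.53, 0.134, 0.075], 0.8)]
sleeve [([0.491, 0.084, 0.09], 0.64)]
plate0_face [([0.618, 0.122, 0.048], 0.84)]
plate1_face [([0.61, 0.067, 0.042], 0.85)]
lid_tab [([0.524, -0.038, 0.18], 0.82), ([0.617, 0.124, 0.048], 0.42)]
bar_end [([0.532, 0.139, 0.068], 0.55)]
sleeve_mid [([0.491, 0.085, 0.092], 0.8), ([0.531, 0.137, 0.07], 0.52)]
lid_hinge [([0.529, -0.036, 0.184], 0.83), ([0.537, -0.02, 0.102], 0.72)]
case_rim [([0.539, -0.017, 0.103], 0.98), ([0.453, 0.382, 0.09], 0.66)]
3.95
```

View pics/w1.png

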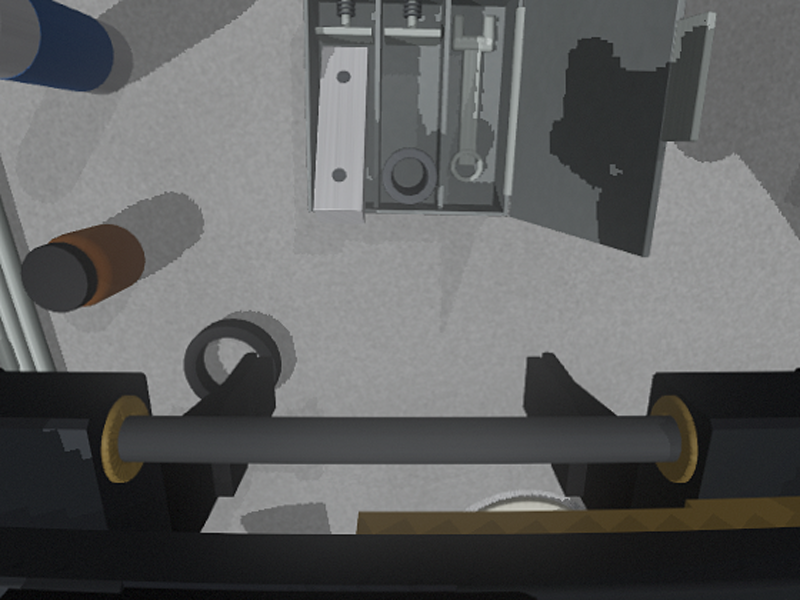

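The wrist view shows the case from about (308,0) to (510,215), the bar spanning (318,209) to (367,48), the sleeve at (410,175), the tab at (700,80), and the springs at the far end. I'll zoom in to pick the rim points exactly.

```bash
python3 - <<'E'
import cv2,pickle
f=pickle.load(open("w1.pkl","rb"));i=f["image"][0:160,200:400]
cv2.imwrite("pics/w1c.png",cv2.resize(i,(750,600),interpolation=cv2.INTER_CUBIC)); print(f["image"].shape)
E
```

```text
(420, 560, 3)
```

View pics/w1c.png

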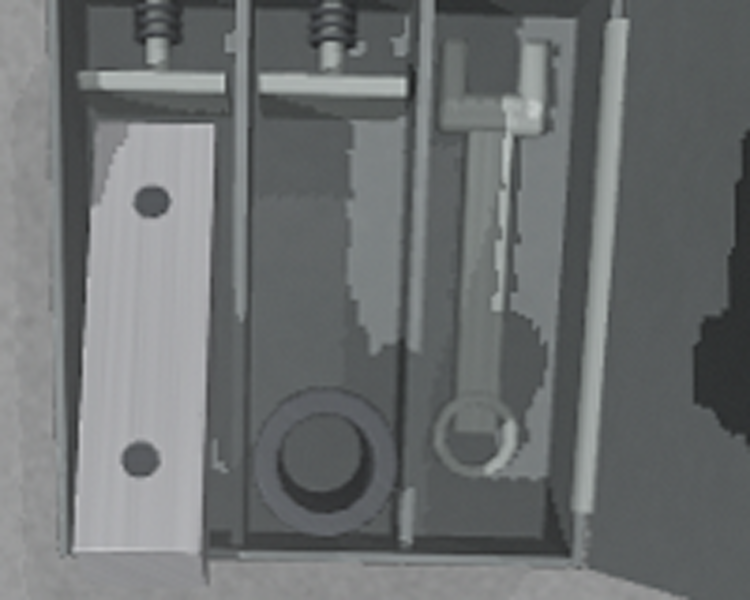

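```bash
cat > fit.py <<'E'
from h import *
import pickle
from scipy.optimize import least_squares
f=pickle.load(open("w1.pkl","rb"))
pts=[((80,90),(-82,54.5,49)),((224,93),(-34,54.5,49)),((260,95),(-24,54.5,49)),((407,95),(24,54.5,49)),
 ((62,553),(-89,-94,64)),((583,568),(89,-94,64)),((325,460),(0,-60,92))]
uv=np.array([[200+p[0][0]/3.75,p[0][1]/3.75] for p in pts]);C=np.array([p[1] for p in pts])/1000
W=lambda q,C:np.c_[C,][...]@R.from_euler("z",q[2],degrees=True).as_matrix().T+[q[0],q[1],0]
s=least_squares(lambda q:(project(f,W(q,C))-uv).ravel(),[.55,.06,-97],loss="soft_l1")
print(s.x,np.round((project(f,W(s.x,C))-uv),1).tolist())
for t,z in [((75,552),102),((200,552),102),((98,124),36.4),((214,124),36.4),((62,10),64)]:
    p=pix2z(f,[[200+t[0]/3.75,t[1]/3.75]],z/1000)[0]
    print(t,np.round((p-[s.x[0],s.x[1],0])@R.from_euler("z",s.x[2],degrees=True).as_matrix()*1000,1))
E
python3 fit.py
```

```text
[ 5.52674562e-01  7.71038445e-02 -9.81600412e+01] [[-0.5, -0.3], [0.9, -0.4], [-0.4, -0.8], [0.2, 0.2], [-0.8, 0.9], [0.3, -0.1], [0.4, 0.8]]
(75, 552) [-77.4 -87.9 102. ]
(200, 552) [-38.6 -87.2 102. ]
(98, 124) [-77.5  46.2  36.4]
(214, 124) [-39.   46.9  36.4]
(62, 10) [-84.4  74.1  64. ]
```

```bash
cat >> h.py <<'E'
CP=np.array([.55267,.07710,0]);CY=-98.16
def cw(x,y,z): return (CP+R.from_euler("z",CY,degrees=True).apply(np.array([x,y,z])/1000)).tolist()
def tc():
    s=env.read_state(); r=R.from_euler("z",CY,degrees=True)
    return np.round(r.inv().apply(np.array(s["position"])-CP)*1000,1),np.round(r.inv().apply(s["force"]),1),round(s["clock"],2)
RX=[180,0,CY+90]   # closes along case x
RY=[180,0,CY+180]  # closes along case y
E
python3 - <<'E'
from h import *
env.gripper_to(0.0,20)
env.goto(cw(-58,-130,120),RX)
env.move_straight(cw(-58,-130,73)); print(tc())
print(env.move_straight(cw(-58,-100,73),rate=.02,force_limit=2.5),tc())
f=env.grab_frame("top");cv2.imwrite("pics/t2.png",f["image"])
E
```

```text
(array([ -58.6, -129. ,   74.1]), array([-0.2, -0. ,  0.5]), 6.91)
True (array([ -57.2, -110.2,   72.1]), array([ 0.2, -0.2, -0. ]), 7.91)
```

```bash
python3 - <<'E'
from h import *
for y in (-106,-102,-98,-95.5):
    print(env.move_straight(cw(-58,y,73),rate=.02,force_limit=15),tc())
f=env.grab_frame("top")
env.dwell(.3);print(tc())
f=env.grab_frame("wrist")
cv2.imwrite("pics/w3.png",f["image"])
import pickle;pickle.dump(f,open("w3.pkl","wb"))
E
```

```text
False (array([ -57.6, -106.5,   72.7]), array([ 0.4, -2.5, -0.8]), 8.35)
False (array([ -57.7, -102.3,   72.8]), array([-0.7, -3.4, -0.1]), 8.7)
False (array([-57.4, -98.9,  72.6]), array([-0.7, -4.5, -0.6]), 9.05)
False (array([-57.2, -96.8,  72.5]), array([ 0.1, -5.8, -0.3]), 9.32)
(array([-57.2, -96.8,  72.5]), array([-1. , -5.9, -1.1]), 9.68)
```

View pics/w3.png

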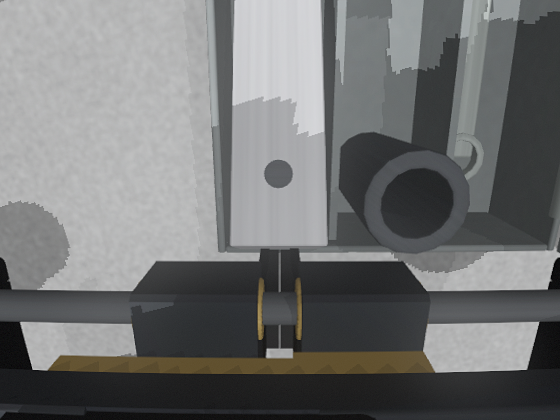

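The bar end (rows ~245) is level with the near wall (row ~250) and the finger is against it. I'll push a little further, then lower.

```bash
python3 - <<'E'
from h import *
import pickle
for y,z in ((-94,73),(-92.5,73),(-92,70.5),(-92,68.5)):
    print(env.move_straight(cw(-58,y,z),rate=.02,force_limit=15),tc())
env.dwell(.3);print(tc())
f=env.grab_frame("wrist")
cv2.imwrite("pics/w4.png",f["image"]);pickle.dump(f,open("w4.pkl","wb"))
E
```

```text
False (array([-57. , -95.7,  72.4]), array([ 0.1, -7. , -0.3]), 9.97)
False (array([-56.9, -94.5,  72.3]), array([ 0.1, -7.6,  0.4]), 10.22)
False (array([-56.6, -94.5,  69.6]), array([-0.5, -8.3,  0.7]), 10.5)
False (array([-56.5, -94.6,  67.5]), array([-0.2, -7.4,  1.7]), 10.75)
(array([-56.5, -94.6,  67.6]), array([-0.2, -8.9, -0.1]), 11.05)
```

View pics/w4.png

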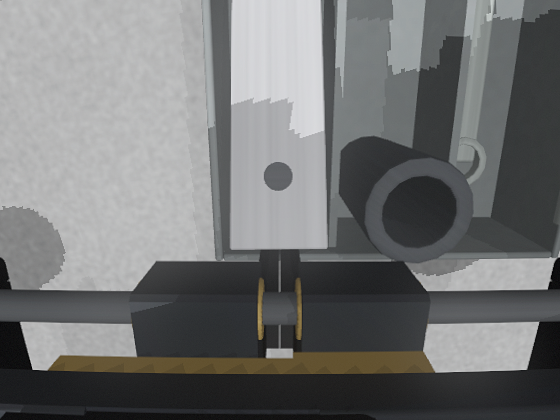

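```bash
python3 - <<'E'
from h import *
import pickle
from scipy.optimize import brentq
for n,a,b in (("w3",(228.5,245),(328.5,245)),("w4",(230,248),(328.5,248))):
    f=pickle.load(open(n+".pkl","rb"))
    g=lambda z:np.linalg.norm(np.diff(pix2z(f,[a,b],z),axis=0))-.04
    z=brentq(g,.02,.15); p=pix2z(f,[a,b],z)
    print(n,f["position"][2],z,R.from_euler("z",-CY,degrees=True).apply(p-CP)*1000)
E
```

```text
w3 0.23453143700538917 0.10112043367479187 [[-78.38633391 -73.87139725 101.12043367]
 [-38.38647051 -73.97593171 101.12043367]]
w4 0.22942919690206795 0.09450264457637203 [[-77.41537866 -73.5683157   94.50264458]
 [-37.41566833 -73.72054453  94.50264458]]
```

The bar's lower near edge is now at about z = 62, y = -88, just inside the wall. I'll lower it further, then draw back straight out.

```bash
python3 - <<'E'
from h import *
import pickle
print(env.move_straight(cw(-58,-91.5,66.8),rate=.02,force_limit=15),tc())
print(env.move_straight(cw(-58,-91.5,66.3),rate=.02,force_limit=15),tc())
env.dwell(.2)
for y in (-95,-99,-105,-115): env.move_straight(cw(-58,y,66.5),rate=.03);print(tc())
f=env.grab_frame("wrist")
cv2.imwrite("pics/w5.png",f["image"]);pickle.dump(f,open("w5.pkl","wb"))
E
```

```text
False (array([-56.4, -94.3,  65.8]), array([ 0.8, -9.5,  0.3]), 11.35)
False (array([-56.4, -94.5,  65.3]), array([-0.5, -9.5,  0.6]), 11.6)
(array([-58.3, -94.6,  66.8]), array([-0.6, -2.4,  0.1]), 12.07)
(array([-58.6, -98.1,  67. ]), array([ 0. ,  0.9, -1. ]), 12.35)
(array([ -58.1, -105.1,   66.6]), array([-0.8,  0.4,  0.4]), 12.7)
(array([ -58.1, -115.1,   66.6]), array([0.1, 0. , 0. ]), 13.18)
```

View pics/w5.png

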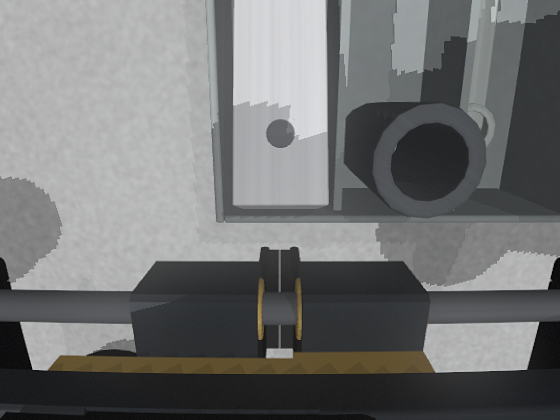

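The bar's end (row 207) is inside the near wall (row 215). Next I'll press it flat from above.

```bash
python3 - <<'E'
from h import *
import pickle
env.move_straight(cw(-58,-115,125))
env.move_straight(cw(-58,-68,125))
print(env.move_straight(cw(-58,-68,43),rate=.04,force_limit=12),tc())
print(env.move_straight(cw(-58,-68,36),rate=.02,force_limit=10),tc())
E
```

```text
False (array([-58.1, -67.9,  43.2]), array([ 0. , -0.9, -0.2]), 16.44)
True (array([-58.3, -67.6,  40.5]), array([ 0.2, -1.2,  4. ]), 16.72)
```

The bar is flat, with its top at z ≈ 40.5. Now the sleeve: grip it across x, tilt it past its balance point and release.

```bash
python3 - <<'E'
from h import *
import pickle
Z=R.from_euler("z",CY,degrees=True)
def tilt(phi):
    o=(Z*R.from_euler("x",-phi,degrees=True)*Z.inv()*R.from_euler("xyz",RX,degrees=True)).as_euler("xyz",degrees=True).tolist()
    d=R.from_euler("x",-phi,degrees=True).apply([0,-23,65.5])
    return cw(*(np.array([0,-37,4])+d)),o
for p in (0,15,33): print(p,env.inverse_kinematics(*tilt(p)) is not None, np.round(tilt(p)[1],1))
env.move_straight(cw(-58,-68,130)); env.gripper_to(0.66)
f=env.grab_frame("wrist"); print([(np.round(d["xyz"],3),d["score"]) for d in env.search_frame(f,"sleeve")[:1]])
env.move_straight(cw(0,-60,130),RX)
print(env.move_straight(cw(0,-60,69),rate=.08,force_limit=6),tc())
env.gripper_to(0.3,12); print(env.read_state()["opening"],env.read_state()["finger_force"],tc())
for p in (8,16,24,33):
    print(env.move_straight(*tilt(p),rate=.05,force_limit=25),tc())
f=env.grab_frame("wrist");cv2.imwrite("pics/w6.png",f["image"])
E
```

```text
0 True [180.    0.   -8.2]
15 True [180.   15.   -8.2]
33 True [180.   33.   -8.2]
[(array([0.499, 0.085, 0.082]), 0.94)]
False (array([ -0.3, -59.6,  69.4]), array([ 0.6, -0.3,  0.5]), 20.17)
0.5159578836630058 11.996611581523382 (array([ -0.1, -59.7,  69.5]), array([-0.3, -0.8,  3.6]), 20.57)
False (array([ -0.3, -49.7,  71.2]), array([-0.2,  0.6, -3.4]), 20.92)
False (array([  0.2, -40.9,  73. ]), array([ 0.2,  1.7, -1.6]), 21.26)
False (array([  0.1, -31.5,  73. ]), array([-0.5,  1.1, -2.2]), 21.6)
False (array([ -0.2, -20.9,  71.1]), array([-0.1,  0.9, -2.4]), 21.97)
```

```bash
python3 - <<'E'
from h import *
import pickle
env.gripper_to(0.62); env.dwell(.4); print(tc())
s=env.read_state();r=R.from_euler("xyz",s["tool_rot"],degrees=True)
env.move_straight((np.array(s["position"])+r.apply([0,0,-.06])).tolist())
p,_,_=tc(); env.goto(cw(-40,-60,230),RX)
f=env.grab_frame("wrist");cv2.imwrite("pics/w7.png",f["image"]);pickle.dump(f,open("w7.pkl","wb"))
for t in ("sleeve","bar","lid_tab","lid_hinge"): print(t,[(np.round(d["xyz"],3),round(d["score"],2)) for d in env.search_frame(f,t)[:2]])
print(tc())
E
```

```text
(array([  0. , -20.6,  71.4]), array([ 0.5, -0.5,  0.2]), 22.93)
sleeve [(array([0.567, 0.076, 0.047]), 0.62)]
bar [(array([0.554, 0.136, 0.044]), 0.91)]
lid_tab [(array([ 0.535, -0.031,  0.139]), 0.78)]
lid_hinge [(array([ 0.54 , -0.03 ,  0.144]), 0.87)]
(array([-39.7, -59.4, 228.1]), array([-0.7, -0. , -0.1]), 24.36)
```

View pics/w7.png

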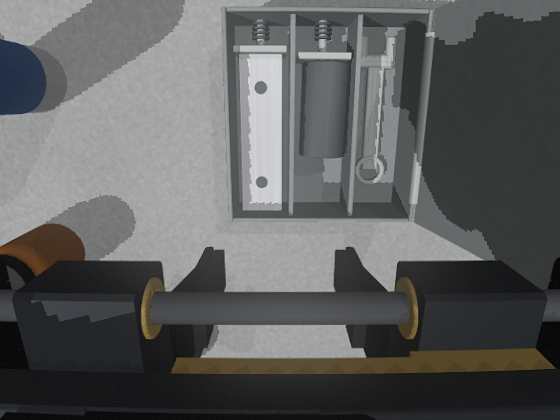

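Bar is flat against its plate (rows 52–210) and the sleeve lies down by its plate (rows 60–157). I'll check numerically that the sleeve is flat.

```bash
python3 - <<'E'
from h import *
import pickle
f=pickle.load(open("w7.pkl","rb"))
for (u,v,z) in ((325,60,50),(325,157,50),(325,157,27),(302,65,27),(349,65,27),(300,152,27),(346,152,27),(240,54,40),(242,210,40),(282,210,40)):
    print(u,v,z,np.round(R.from_euler("z",-CY,degrees=True).apply(pix2z(f,[[u,v]],z/1000)[0]-CP)*1000,1))
s=R.from_euler("z",-CY,degrees=True)
for p in ((.535,-.031,.139),(.527,-.037,.165)): print(s.apply(np.array(p)-CP)*1000)
E
```

```text
325 60 50 [-0.2 53.5 50. ]
325 157 50 [  2.8 -33.4  50. ]
325 157 27 [  5.7 -36.7  27. ]
302 65 27 [-19.3  51.4  27. ]
349 65 27 [25.7 51.7 27. ]
300 152 27 [-19.8 -31.7  27. ]
346 152 27 [ 26.9 -31.5  27. ]
240 54 40 [-77.   59.6  40. ]
242 210 40 [-78.9 -89.3  40. ]
282 210 40 [-38.  -89.2  40. ]
[109.51359119  -2.14761369 139.        ]
[116.58834781  -9.21499077 165.        ]
```

Both items are flat: the bar spans y -89 to 60, the sleeve -37 to 52 with its top at z ≈ 50. The lid stands at about 105°. Next I'll sweep it shut from behind.

```bash
python3 - <<'E'
from h import *
def arc(t,r=160,off=4):
    t=np.radians(t);return cw(89-r*np.cos(t)+off*np.sin(t)+9.5,0,64.5+r*np.sin(t)+off*np.cos(t))
best=None
for yaw in (CY+180,CY):
    q=[env.inverse_kinematics(p,[180,0,yaw]) for p in (cw(190,0,310),cw(175,0,219),arc(45),arc(0))]
    print(yaw,[None if a is None else np.round(a[5]) for a in q])
    if best is None and all(a is not None for a in q): best=[180,0,yaw]
env.gripper_to(0)
env.move_straight(cw(-40,-60,320),rate=.25)
env.goto(cw(195,0,320),best)
env.move_straight(cw(195,0,219),rate=.2); print(tc())
print(env.move_straight(arc(104),rate=.08,force_limit=15),tc())
for t in range(96,8,-8):
    h=env.move_straight(arc(t),rate=.12,force_limit=20); print(t,h,tc())
    if h: break
E
```

```text
81.84 [np.float64(166.0), np.float64(165.0), np.float64(146.0), np.float64(142.0)]
-98.16 [np.float64(-14.0), np.float64(-15.0), np.float64(-34.0), np.float64(-38.0)]
(array([194.8,   0.9, 220.1]), array([0.2, 0.4, 0.6]), 28.42)
False (array([ 1.407e+02, -2.000e-01,  2.184e+02]), array([-0.4, -0.9,  0.1]), 29.24)
96 False (array([118.9,   0. , 223.1]), array([ 0.2,  0.6, -0.8]), 29.57)
88 False (array([9.670e+01, 1.000e-01, 2.245e+02]), array([ 0.1, -0. ,  0. ]), 29.91)
80 False (array([ 74.4,   0. , 222.7]), array([ 0.5, -0.2,  0.4]), 30.24)
72 False (array([ 52.6,   0. , 217.8]), array([ 0.1, -0.7, -0.5]), 30.57)
64 False (array([ 31.7,  -0. , 209.9]), array([ 0.5,  0.8, -0.7]), 30.91)
56 False (array([ 12.1,  -0. , 199.2]), array([0.4, 0.5, 0.2]), 31.24)
48 False (array([-5.900e+00, -1.000e-01,  1.857e+02]), array([0.6, 1.1, 1. ]), 31.57)
40 False (array([-21.8,  -0.2, 169.9]), array([0.1, 0.1, 1.6]), 31.91)
32 False (array([-3.510e+01, -1.000e-01,  1.524e+02]), array([ 0.7, -0.3,  0.3]), 32.24)
24 False (array([-4.590e+01, -1.000e-01,  1.331e+02]), array([-1. , -0.4,  0.4]), 32.58)
16 False (array([-5.400e+01, -1.000e-01,  1.125e+02]), array([ 0.1, -0.9, -0.3]), 32.91)
```

Forces are suspiciously small, so I'll look before going on.

```bash
python3 - <<'E'
from h import *
f=env.grab_frame("top");cv2.imwrite("pics/t8.png",cv2.resize(f["image"][110:260,180:360],(720,600),interpolation=cv2.INTER_CUBIC))
print([(np.round(d["xyz"],3),round(d["score"],2)) for d in env.search_frame(f,"lid")[:2]])
E
```

```text
[(array([0.543, 0.048, 0.088]), 0.88), (array([0.534, 0.053, 0.082]), 0.27)]
```

View pics/t8.png

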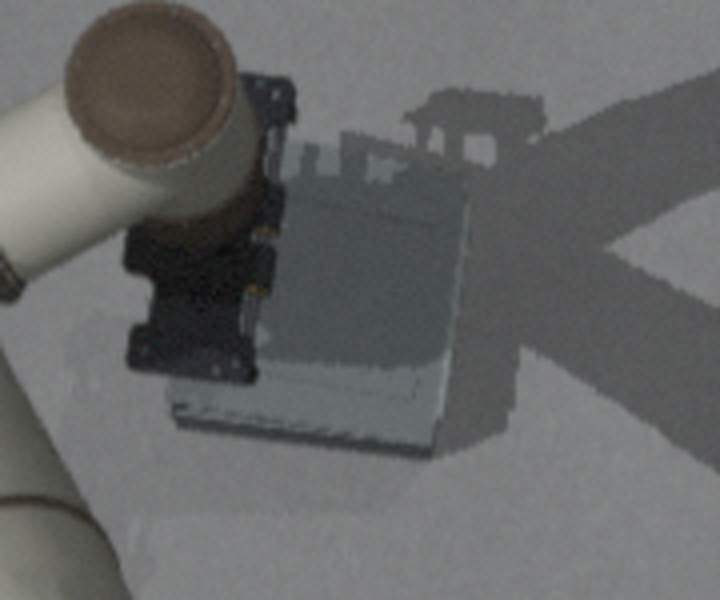

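The lid is nearly shut and covers the case at (310,300), with a small gap left at the near edge. I'll finish the arc and press gently.

```bash
python3 - <<'E'
from h import *
import pickle
x=89-160+9.5
print(env.move_straight(cw(x,0,80),rate=.06,force_limit=20),tc())
print(env.move_straight(cw(x,0,62),rate=.02,force_limit=12),tc())
env.dwell(.3);print(tc())
env.move_straight(cw(x,0,150)); env.move_straight(cw(-20,-150,260),rate=.25)
f=env.grab_frame("wrist");cv2.imwrite("pics/w9.png",f["image"])
for t in ("lid","lid_tab"): print(t,[(np.round(d["xyz"],3),round(d["score"],2)) for d in env.search_frame(f,t)[:2]])
print(tc())
E
```

```text
False (array([-61.4,  -0.3,  79.6]), array([-0.1,  0.6, -0.2]), 33.72)
True (array([-61.8,   0.4,  69.9]), array([ 0.7, -0.5,  3.7]), 34.32)
(array([-61.8,   0.4,  69.9]), array([-0.8, -0.9,  5.4]), 34.62)
lid [(array([0.56 , 0.092, 0.071]), 0.92)]
lid_tab [(array([0.555, 0.093, 0.066]), 0.64)]
(array([ -20. , -149.6,  258.6]), array([ 0.1,  0.4, -0.4]), 36.37)
```

View pics/w9.png

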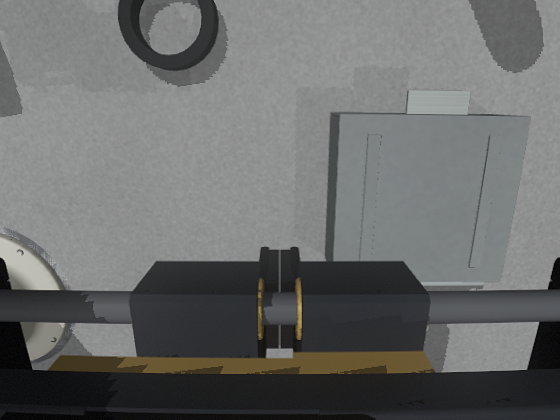

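The lid lies flat on the rim: the tip met solid resistance at z = 69.9, against 69.5 expected. The tab is at (437,102).

```bash
python3 -c "
from workcell import env
print(env.close_job())"
```

```text
the job is handed in; nothing more can be done
None
```

The bar and the sleeve both lie flat below the rim, the lid is fully shut, and the job is handed in after about 36 s of robot time; the bar was pushed with no more than about 10 N, and the spanner and bench items were left alone.

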